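# Make up two pad-printing job kits

### The job

Make up the kits for the next two pad-printing jobs: into the blue tray go the red dome pad, the white cap nest and the jar of blue ink; into the yellow tray go the long red bar pad and the jar of black ink. Set each thing down upright, without dropping it, fully home in the foam pocket cut for it. Leave the spare grey pad and the green ink jar where they stand.

Things in the scene. Friction and masses are not known exactly. Their poses are not given: they have to be found in the camera images.
- dome_pad: red silicone printing pad with a domed tip on a square aluminium base: base 50 x 50 x 12 mm, above it a straight-sided red block 44 x 44 mm from 12 to 44 mm height (grip here, across x or y), dome above to 62 mm. About 0.16 kg. Origin at the centre of its underside; x and y along the base's edges, z up.
- bar_pad: long red silicone printing pad with a rounded ridge on an oblong aluminium base: base 110 (x) x 40 (y) x 12 mm, above it a straight-sided red block 100 x 32 mm from 12 to 44 mm height (grip across its y), ridge above to 58 mm. About 0.24 kg. Origin at the centre of its underside; x along its length, z up.
- cap_nest: cap nest: white round post on an oblong aluminium base: base 70 (x) x 46 (y) x 12 mm, post 40 mm diameter from 12 to 52 mm height (grip here), small stub on top to 56 mm. About 0.18 kg. Origin at the centre of its underside; x along the base's length, z up.
- blue_jar: screw-top ink jar standing upright, 52 mm diameter, 66 mm tall, straight-sided, about 0.15 kg, blue lid and blue band on a white body. Origin at the centre of its underside, z up; its yaw has no meaning.
- black_jar: screw-top ink jar standing upright, 52 mm diameter, 66 mm tall, straight-sided, about 0.15 kg, black lid and black band on a white body. Origin at the centre of its underside, z up; its yaw has no meaning.
- green_jar: SPARE, not wanted: screw-top ink jar standing upright, 52 mm diameter, 66 mm tall, straight-sided, about 0.15 kg, green lid and green band on a white body. Origin at the centre of its underside, z up; its yaw has no meaning.
- grey_pad: SPARE, not wanted: light grey conical silicone pad on a round aluminium base 52 mm in diameter, 67 mm tall overall. Origin at the centre of its underside, z up.
- cap_tray: fixed kit tray, blue rim and pocket floors, black foam; 312 (x) x 114 (y) x 15 mm. Origin: centre of underside, z up. Job card sticks out 30 mm at its -x end. Pockets at y = 0, 10 mm deep, floor 4 mm above underside, about 8 mm free round the thing: round 68 mm at x = -96 mm (jar); square 66 mm at x = -9 mm (dome pad); oblong 86 (x) x 62 (y) mm at x = +87 mm (nest, its x along tray x, either way).
- panel_tray: fixed kit tray, yellow rim and pocket floors, black foam; 312 (x) x 114 (y) x 15 mm. Origin: centre of underside, z up. Job card sticks out 30 mm at its -x end. Pockets at y = 0, 10 mm deep, floor 4 mm above underside, about 8 mm free round the thing: round 68 mm at x = -96 mm (jar); long 126 (x) x 56 (y) mm at x = +55 mm (bar pad, its x along tray x, either way round).
Things that resemble listed ones, but are neither listed nor needed, are in the scene too. Leave any turquoise look-alike of the bar_pad alone.

How it is judged (in metres and radians):
At the end, for the whole second after the job is handed in: Each of the five things rests in its own pocket of its own tray: within 12 mm of the pocket's centre along tray x and y, underside under 8 mm above the tray's underside, within 0.08 rad of upright, slower than 0.02 m/s; grey pad and green jar within 20 mm of their starts (x of dome_pad in the frame of cap_tray between -0.021 and 0.003 m and y of dome_pad in the frame of cap_tray between -0.012 and 0.012 m and z of each of dome_pad, cap_nest, blue_jar in the frame of cap_tray below 0.008 m and angle between each of dome_pad, cap_nest, blue_jar, bar_pad, black_jar's own z axis and vertical below 0.08 rad and linear speed of each of dome_pad, cap_nest, blue_jar, bar_pad, black_jar below 0.02 m/s and x of cap_nest in the frame of cap_tray between 0.075 and 0.099 m and y of cap_nest in the frame of cap_tray between -0.012 and 0.012 m and x of blue_jar in the frame of cap_tray between -0.108 and -0.084 m and y of blue_jar in the frame of cap_tray between -0.012 and 0.012 m and x of bar_pad in the frame of panel_tray between 0.043 and 0.067 m and y of bar_pad in the frame of panel_tray between -0.012 and 0.012 m and z of each of bar_pad, black_jar in the frame of panel_tray below 0.008 m and x of black_jar in the frame of panel_tray between -0.108 and -0.084 m and y of black_jar in the frame of panel_tray between -0.012 and 0.012 m and distance of each of grey_pad, green_jar from where it was at the start of the episode below 0.02 m); the robot touches nothing.
It fails at once if a spare (grey pad or green jar) is moved from its place by more than 20 mm (distance of any of grey_pad, green_jar from where it was at the start of the episode above 0.02 m).
It fails at once if one of the five things is dropped (falls freely faster than 0.7 m/s, a drop of about 25 mm) ((linear speed of dome_pad above 0.7 m/s and contact force between the fingers and dome_pad below 0.05 N) or (linear speed of cap_nest above 0.7 m/s and contact force between the fingers and cap_nest below 0.05 N) or (linear speed of blue_jar above 0.7 m/s and contact force between the fingers and blue_jar below 0.05 N) or (linear speed of bar_pad above 0.7 m/s and contact force between the fingers and bar_pad below 0.05 N) or (linear speed of black_jar above 0.7 m/s and contact force between the fingers and black_jar below 0.05 N)).
It also fails if it takes over 120 s, if anything falls off the work surface, if the arm or the gripper's body presses on something with over 40 N, if the wrist force passes 120 N, or if a joint passes its speed limit or range.

### The arm

A 6-joint arm with a two-finger parallel gripper is mounted at the origin on the work surface. World frame = base frame: x ahead of the robot, y to its left, z up, the work surface at z = 0. Lengths are in m, angles in degrees, forces in N, time in s.
With the tool pointing down it reaches from about 0.375 to 0.975 m from the base axis. Payload 3.8 kg.
Tool frame: the origin (TCP) lies between the finger pads; the fingertips stand env.tcp_to_tips ahead of it and the grasp point (between the pads) is the TCP (env.tcp_to_tips is the distance from the TCP to the fingertips, in m); z points along the fingers, y is the line along which they close (so a half turn about z gives the same grasp; the last joint's range is limited). The gripper opens to 88 mm and grips with 3 to 60 N. Pads are 18 mm wide; open, the fingers measure 123 mm over their backs; the gripper's body (75 mm by 187 mm) begins 45 mm behind the grasp point.
Start: joints at [-72.473, 15.12, 91.902, -0, 72.978, -2.114], TCP at [0.227, -0.636, 0.258] pointing down, gripper open.
Joint ranges: [-150.88, 150.88], [-54.13, 125.18], [17.81, 147.31], [-75.09, 255.09], [0, 152.58], [-146.25, 146.25]. Speed limits (degrees/s): [147.25, 147.25, 180, 180, 180, 180].

### API

Orientations are given as a 3x3 rotation matrix whose columns are the frame's x, y, z axes.
In Python, from bench import env gives the robot as it stands.
- The arm moves only by the tool servo_tool, never from a script. Its argument "moves" is a list of rows, each a list of 3 entries, a list of its own where there are three numbers: the shift along the tool's x, y, z in m, then the turn about the tool's z in degrees, then the opening in per cent of the stroke, from 0 (shut) to 100 (fully open). A call has 1 to 20 rows; each row is the pose to reach, as a shift and turn from the pose commanded when the call began, along the tool's axes at that moment; what a row does not reach only later rows make up. A row lasts 1/12 s, in which the tool goes at most 41.7 mm and 7.16 degrees, less where a joint would pass 70% of its speed; a pose out of reach is approached as far as the arm can. A call with a gripper value outside its range is refused whole. The fingers move at their own pace and stop on an object; "squeeze" is the grip in N (left out, the last holds). Time passes only in rows, so rows that repeat a pose let the fingers close. It gives the time, the measured TCP pose, the force, the opening and the grip force at its end, in the units of the state.
- env.get_state(): the state, without advancing time (a new reading comes with each control period).
- env.camera(name): name is "side" or "top"; returns a dict with "color" (400x640x3 uint8, red, green, blue), "intrinsics" (3x3 intrinsics, pixels), "R" (3x3) and "t" (3): a world point X has camera coordinates R X + t. Camera axes: x right, y down, z forward; pixel columns grow to the right and rows downward; lengths in m; the calibration is good to about 2 mm. A picture is of the moment at which its call begins. There is no depth.
- env.hand_in(): hands the job in; it is judged then, once.
The state is a dict: "time": time; "joint_pos": joint angles; "joint_vel": joint speeds; "joint_efforts": joint torques, N m; "ee_pos": TCP position; "orientation": TCP orientation; "contact_force": force on the tool from outside, world axes, zero at the start; "moment": the same for the moment, N m; "finger_gap": finger opening in m; "grasp_force": force on a finger pad.
Only numpy, scipy, OpenCV 4.12 (cv2) and the standard library are available. Lean on these libraries where they do the work, as an engineer would, in place of code of your own. Each camera call takes 0.05 s, during which the arm holds its last target. There are 200 camera calls.

## Working session

There is one attempt and no reset: what is moved stays moved. The work goes in short steps, Python scripts to look and compute and a tool call to move; the robot and the scene stay as the last step left them, time stands still between calls to the robot, and variables do not carry over. Pictures are saved under pics/ and viewed, at most 14 in all, crops included, and the job is handed in when it is done.

Besides the shell and the picture viewer there is one more tool, called as a command line: name --argument value ..., lists and objects as JSON in quotes. servo_tool: Moves the arm, as the interface text tells. Its arguments: {"type":"object","properties":{"moves":{"type":"array"},"squeeze":{"type":"number"}},"required":["moves"]}

```bash
mkdir -p pics; ls; python3 - <<'E'
from bench import env
import cv2,numpy as np,pickle
s=env.get_state();print({k:np.round(v,3).tolist() for k,v in s.items()},env.tcp_to_tips)
for n in("top","side"):
    c=env.camera(n);cv2.imwrite(f"pics/{n}0.png",c["color"][...,::-1]);pickle.dump(c,open(f"{n}0.pkl","wb"))
    print(n,c["intrinsics"],c["R"],c["t"],-c["R"].T@c["t"])
E
```

```text
pics
{'time': 0.0, 'joint_pos': [-72.475, 15.169, 91.982, -0.002, 72.977, -2.116], 'joint_vel': [0.017, 0.054, -0.019, -0.045, -0.009, -0.008], 'joint_efforts': [-0.001, -50.21, -35.688, 0.073, 0.029, -0.0], 'ee_pos': [0.227, -0.635, 0.256], 'orientation': [[0.942, 0.336, -0.001], [0.336, -0.942, 0.002], [0.0, -0.002, -1.0]], 'contact_force': [-0.1, -0.655, 0.739], 'moment': [-0.055, -0.022, 0.022], 'grasp_force': 0.0, 'finger_gap': 0.088} 0.019
top [[397.10274984   0.         315.4993767 ]
 [  0.         397.10274984 195.90836967]
 [  0.           0.           1.        ]] [[-0.01718378 -0.99947904 -0.02731975]
 [-0.99446734  0.01991687 -0.10314086]
 [ 0.10363125  0.02539625 -0.9942915 ]] [0.0148897  0.44653373 1.05543053] [ 0.33494348 -0.02081558  1.09586826]
side [[426.58701485   0.         316.38090507]
 [  0.         426.58701485 196.65002079]
 [  0.           0.           1.        ]] [[-0.71768228 -0.69627994 -0.01124273]
 [-0.499482    0.52595062 -0.68839936]
 [ 0.48523179 -0.48843648 -0.72524473]] [0.31078713 0.2333298  0.94197969] [-0.11748804  0.55377213  0.84728399]
```

View pics/top0.png

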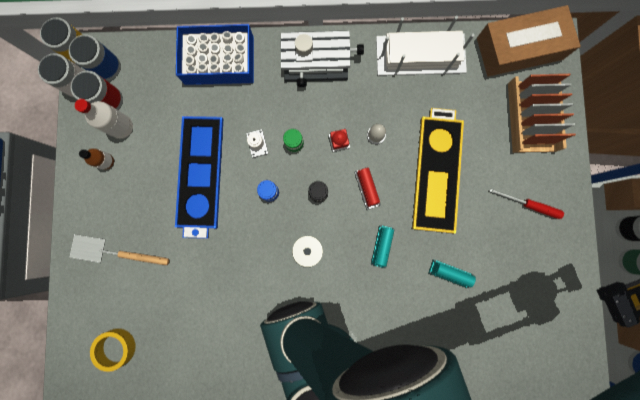

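View pics/side0.png

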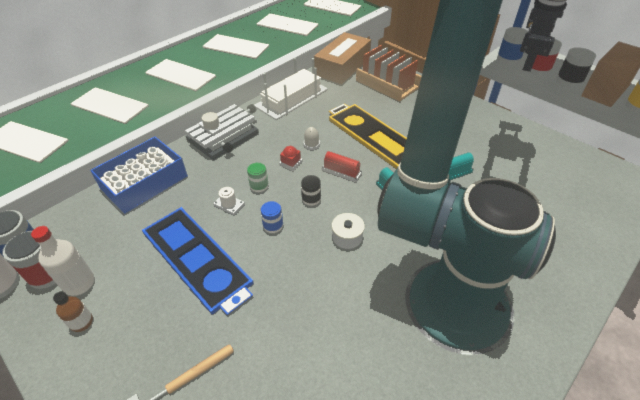

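The top view shows the blue tray centred at about (199,172), with its card and round pocket at the lower end. The yellow tray is at about (440,172), with its card and round pocket at the upper end. Parts in the top view:
- nest (257,143)
- green jar (292,140)
- dome pad (340,140)
- grey pad (377,132)
- blue jar (267,190)
- black jar (317,191)
- red bar pad (369,187)

The side view shows all of them too, with part of the yellow tray hidden.

```bash
cat > seg.py <<'E'
import cv2,numpy as np,pickle
def load(n): return pickle.load(open(n+".pkl","rb"))
def ray(c,uv):
    d=c["R"].T@np.linalg.inv(c["intrinsics"])@[uv[0],uv[1],1.]
    return -c["R"].T@c["t"],d
def plane(c,uv,z):
    o,d=ray(c,uv);return o+d*(z-o[2])/d[2]
def tri(ca,a,cb,b):
    o,d=ray(ca,a);p,e=ray(cb,b)
    s=np.linalg.lstsq(np.c_[d,-e],p-o,rcond=None)[0]
    A,B=o+d*s[0],p+e*s[1];return (A+B)/2,np.linalg.norm(A-B)
def mask(img,kind):
    h,s,v=cv2.split(cv2.cvtColor(img,cv2.COLOR_RGB2HSV_FULL));h=h.astype(int)*360//255
    return {"red":((h<15)|(h>345))&(s>120)&(v>60),"blue":(h>200)&(h<240)&(s>130)&(v>60),"yellow":(h>35)&(h<60)&(s>140)&(v>90),
     "black":(v<60),"white":(s<40)&(v>150),"green":(h>100)&(h<160)&(s>110)}[kind].astype(np.uint8)
def comp(img,kind,seed):
    n,l,st,ce=cv2.connectedComponentsWithStats(mask(img,kind),connectivity=4)
    k=min(range(1,n),key=lambda i:np.hypot(*(ce[i]-seed))-(st[i,4]>=25)*1000)
    return ce[k],(l==k)
E
python3 - <<'E'
from seg import *
T,S=load("top0"),load("side0")
L={"dome":("red",(340,140),(290,156)),"bar":("red",(369,187),(342,164)),"nest":("white",(257,143),(228,199)),"bluejar":("blue",(267,190),(272,210)),"blackjar":("black",(317,191),(311,184)),
"green":("green",(292,140),(258,170)),"c_round":("blue",(197,206),(217,280)),"c_sq":("blue",(199,175),(196,258)),"c_obl":("blue",(201,141),(175,236)),"p_round":("yellow",(441,141),(355,120)),"p_long":("yellow",(437,195),(388,143))}
for k,(kind,a,b) in L.items():
    ca,ma=comp(T["color"],kind,a);cb,mb=comp(S["color"],kind,b)
    X,e=tri(T,ca,S,cb)
    r=cv2.minAreaRect(np.argwhere(ma)[:,::-1].astype(np.float32))
    print(k,ca.round(1),ma.sum(),cb.round(1),mb.sum(),X.round(4),round(e,4),np.round(r[1],1),round(r[2],1))
a=cv2.resize(T["color"][105:245,165:465],None,fx=2.6,fy=2.6,interpolation=2)
cv2.imwrite("pics/topc.png",a[...,::-1])
b=cv2.resize(S["color"][95:320,140:440],None,fx=2.6,fy=2.6,interpolation=2);cv2.imwrite("pics/sidec.png",b[...,::-1])
E
```

```text
dome [339.3 138.5] 279 [289.6 152.5] 168 [ 0.5992 -0.061   0.0427] 0.0002 [17.5 16.2] 76.0
bar [368.1 186.6] 471 [341.5 159.2] 228 [ 0.465  -0.1338  0.0518] 0.0013 [37.6 12.6] 71.6
nest [256.4 141.8] 384 [202.3 136.3] 69 [0.5753 0.1623 0.2364] 0.0811 [25.8 19. ] 75.1
bluejar [266.3 189.8] 296 [270.4 209.1] 237 [0.4609 0.1343 0.0627] 0.0011 [18.7 19.3] 18.4
blackjar [315.3 195.5] 136 [500.1 183.1] 48 [ 0.2206 -0.0289  0.3316] 0.3914 [19.1 14.8] 45.0
green [292.3 138.1] 281 [255.7 167.9] 122 [0.5976 0.0644 0.0671] 0.0004 [18. 18.] 90.0
c_round [197.  205.7] 485 [217. 280.] 516 [0.427  0.3354 0.0074] 0.0019 [24. 24.] 90.0
c_sq [198.9 174.7] 567 [196.3 257.5] 544 [0.514  0.3314 0.0071] 0.0013 [23.4 24.3] 3.6
c_obl [200.9 141.2] 663 [175.8 234.9] 583 [0.6095 0.327  0.007 ] 0.0015 [30. 22.] 90.0
p_round [440.3 140.1] 454 [353.9 119.8] 150 [ 0.5956 -0.3417  0.0098] 0.0023 [23. 23.] 90.0
p_long [436.1 194.2] 932 [387.  142.6] 383 [ 0.4456 -0.323   0.0096] 0.0017 [20.3 46.2] 4.4
```

View pics/topc.png

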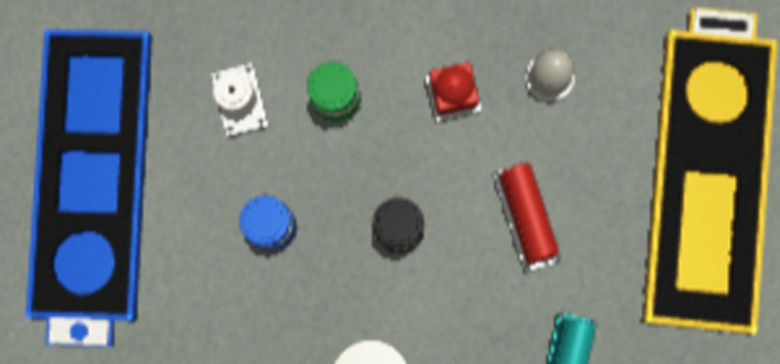

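View pics/sidec.png

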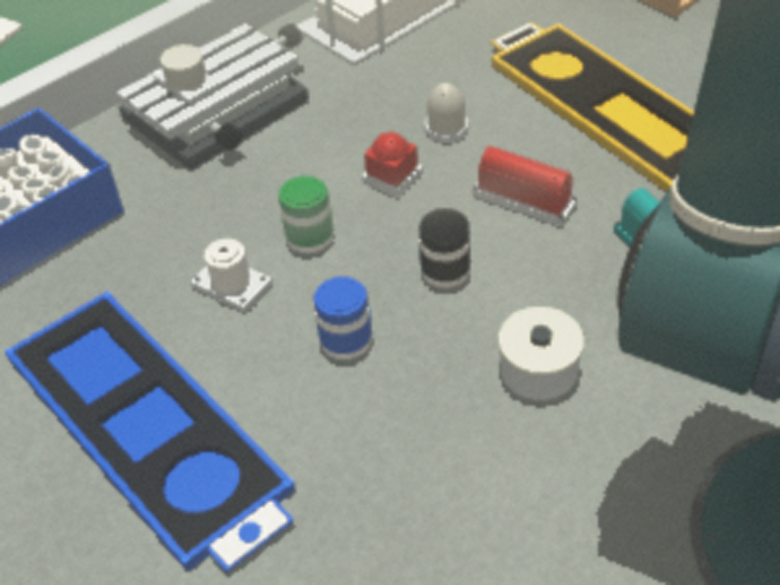

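The crops confirm the layout. The tray pocket spacings match the text (183 mm and 151 mm), and each tray's round pocket sits on its card side. Next I fit the silhouettes in both views to get position, yaw and height.

```bash
cat > fit.py <<'E'
from seg import *
from scipy.optimize import minimize
def box(lx,ly,z0,z1): return np.array([[a*lx/2,b*ly/2,z] for a in(-1,1) for b in(-1,1) for z in(z0,z1)])
def cyl(d,z0,z1):
    t=np.linspace(0,2*np.pi,40);return np.array([[d/2*np.cos(q),d/2*np.sin(q),z] for q in t for z in(z0,z1)])
M={"dome":[np.r_[box(.044,.044,.012,.044),cyl(.036,.044,.052),cyl(.016,.052,.062)]],
"bar":[np.r_[box(.1,.032,.012,.046),box(.1,.02,.046,.056)]],
"nest":[box(.07,.046,0,.012),cyl(.04,.012,.052)],"jar":[cyl(.052,0,.066)],"lid":[cyl(.052,.048,.066)]}
def render(c,parts,p,win):
    x0,y0,w,h=win;m=np.zeros((h*4,w*4),np.uint8);a=p[2];R=np.array([[np.cos(a),-np.sin(a),0],[np.sin(a),np.cos(a),0],[0,0,1]])
    for P in parts:
        X=P@R.T+[p[0],p[1],p[3]];q=c["R"]@X.T+c["t"][:,None];uv=(c["intrinsics"]@(q/q[2]))[:2].T
        uv=(uv-[x0,y0]+.5)*4
        cv2.fillConvexPoly(m,cv2.convexHull((uv*16).astype(np.int32)),1,shift=4)
    return m.reshape(h,4,w,4).mean((1,3))
def fg(img):
    d=np.abs(img.astype(int)-np.array([104,108,102])).max(2)
    return d
def fit(views,model,obs,p0,fz=True):
    # obs: list of (mask float, win)
    def cost(p):
        q=np.r_[p[:3],p[3] if fz else 0]
        return sum(np.abs(render(c,M[model],q,w)-o).sum()/max(o.sum(),1) for c,(o,w) in zip(views,obs))
    best=None
    for dy in (0,.25,-.25):
        s=np.array(p0)+[0,0,dy,0];sim=np.vstack([s]+[s+np.eye(4)[i]*[.008,.008,.15,.006][i] for i in range(4)])
        r=minimize(cost,s,method="Nelder-Mead",options=dict(initial_simplex=sim,xatol=1e-5,fatol=1e-5,maxiter=400))
        if best is None or r.fun<best.fun:best=r
    return best
def obsof(c,kind,seed,r=26):
    x0,y0=int(seed[0])-r,int(seed[1])-r;I=c["color"][y0:y0+2*r,x0:x0+2*r]
    if kind=="fg":
        hsv=cv2.cvtColor(I,cv2.COLOR_RGB2HSV);m=((hsv[...,1]>110)|(hsv[...,2]>150)|(hsv[...,2]<58)).astype(np.uint8)
    else: m=mask(I,kind)
    if kind!="black":m=cv2.morphologyEx(m,cv2.MORPH_CLOSE,np.ones((3,3),np.uint8))
    n,l,st,ce=cv2.connectedComponentsWithStats(m)
    k=min(range(1,n),key=lambda i:np.hypot(*(ce[i]-r))-(st[i,4]>=60)*1000)
    return (l==k).astype(float),(x0,y0,2*r,2*r)
E
python3 - <<'E'
from fit import *
T,S=load("top0"),load("side0")
print("bench",np.median(T["color"][150:240,230:350].reshape(-1,3),0),np.median(S["color"][170:260,220:330].reshape(-1,3),0))
L=[("dome","dome","red",(340,140),(290,154),(.6,-.06,.0)),("bar","bar","red",(369,187),(341,160),(.465,-.134,.25)),("nest","nest","white",(257,143),(228,199),(.59,.16,.3)),
("bluejar","jar","fg",(267,190),(272,217),(.46,.134,0)),("blackjar","jar","fg",(317,191),(311,190),(.46,.01,0)),("greenjar","jar","fg",(292,140),(258,177),(.6,.064,0))]
tiles=[]
for n,m,k,a,b,p in L:
    ob=[obsof(T,k,a),obsof(S,k,b)]
    r=fit([T,S],m,ob,[*p,0]);q=r.x
    print(n,q[:2].round(4),np.rad2deg(q[2]).round(1),"z",q[3].round(4),"cost",round(r.fun,3),[int(o.sum()) for o,_ in ob])
    t=[np.dstack([o*255,o*0,render(c,M[m],q,w)*255]) for c,(o,w) in zip([T,S],ob)]
    tiles.append(np.vstack(t))
cv2.imwrite("pics/fit.png",cv2.resize(np.hstack(tiles),None,fx=2.4,fy=2.4,interpolation=0))
E
```

```text
bench [136. 142. 132.] [162. 167. 156.]
dome [ 0.6035 -0.0617] 9.4 z -0.0016 cost 1.138 [279, 173]
bar [ 0.4683 -0.1357] 16.1 z -0.0006 cost 1.879 [471, 236]
nest [0.5894 0.1606] 13.3 z 0.0551 cost 0.997 [416, 2453]
bluejar [0.4618 0.1335] 10.0 z 0.0137 cost 0.933 [363, 2407]
blackjar [0.4548 0.001 ] 9.9 z 0.0021 cost 2.835 [139, 1893]
greenjar [0.6014 0.066 ] -18.9 z 0.0053 cost 1.242 [331, 2290][ WARN:0@3.745] global loadsave.cpp:1063 imwrite_ Unsupported depth image for selected encoder is fallbacked to CV_8U.
```

View pics/fit.png

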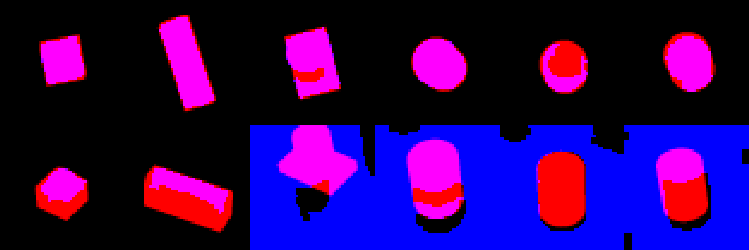

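The fit overlay shows that the top-view masks agree. The side-view masks are too wide for the white and dark parts and clipped for the red ones, so I'll set thresholds per view.

```bash
python3 - <<'E'
s=open("fit.py").read()
a=s.index("    if kind==\"fg\"");b=s.index("    if kind!=\"black\"")
s=s[:a]+'''    J=I.astype(int);bg=np.median(J.reshape(-1,3),0)
    if kind=="red": m=((J[...,0]-J[...,1:].max(2))>45).astype(np.uint8)
    elif kind=="white": m=(J.min(2)>bg.min()+24).astype(np.uint8)
    else: m=((J.max(2)-J.min(2)>45)|(J.min(2)>bg.min()+22)|(J.max(2)<bg.max()*.47)).astype(np.uint8)
'''+s[b:]
open("fit.py","w").write(s)
E
cat > run.py <<'E'
import sys
from fit import *
T,S=load("top0"),load("side0")
L=[("dome","dome","red",(340,140),(290,154),(.6,-.06,.15)),("bar","bar","red",(369,187),(341,160),(.468,-.134,.27)),("nest","nest","white",(257,143),(228,199),(.58,.16,.25)),
("bluejar","jar","fg",(267,190),(272,217),(.46,.134,0)),("blackjar","jar","fg",(317,191),(311,190),(.46,.01,0)),("greenjar","jar","fg",(292,140),(258,177),(.6,.064,0))]
tiles=[]
for n,m,k,a,b,p in L:
    ob=[obsof(T,k,a),obsof(S,k,b)]
    r=fit([T,S],m,ob,[*p,0]);q=r.x
    print(n,q[:2].round(4),np.rad2deg(q[2]).round(1),"z",q[3].round(4),"cost",round(r.fun,3),[int(o.sum()) for o,_ in ob])
    tiles.append(np.vstack([np.dstack([o*255,o*0,render(c,M[m],q,w)*255]) for c,(o,w) in zip([T,S],ob)]))
cv2.imwrite("pics/fit2.png",cv2.resize(np.hstack(tiles).astype(np.uint8),None,fx=2.4,fy=2.4,interpolation=0))
E
python3 run.py
```

```text
dome [ 0.6029 -0.0609] 13.6 z 0.001 cost 0.857 [280, 202]
bar [ 0.4682 -0.1364] 15.2 z 0.0004 cost 1.045 [468, 341]
nest [0.6007 0.1688] 12.1 z 0.0045 cost 2.407 [360, 174]
bluejar [0.4621 0.1345] -3.6 z 0.0022 cost 1.217 [370, 297]
blackjar [0.4545 0.0005] 27.8 z 0.0011 cost 1.995 [341, 193]
greenjar [0.5975 0.0658] -11.5 z 0.0022 cost 2.132 [386, 179]
```

View pics/fit2.png

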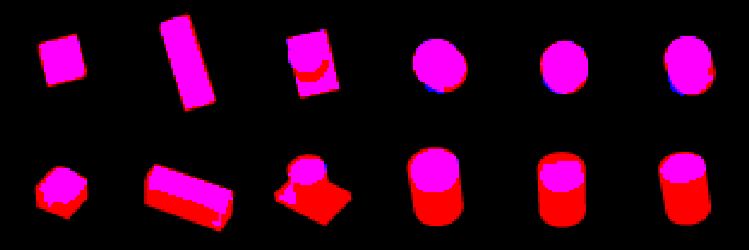

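```bash
sed -e 's/ob=\[obsof(T,k,a),obsof(S,k,b)\]/ob=[obsof(T,k,a)]/; s/fit(\[T,S\],m,ob,\[\*p,0\])/fit([T],m,ob,[*p,0],False)/; s/q=r.x$/q=np.r_[r.x[:3],0]/; s/"fit2/"fit3/;s/zip(\[T,S\]/zip([T]/;s/fit2.png/fit3.png/' run.py > run1.py; python3 run1.py
python3 - <<'E'
from fit import *
S=load("side0");T=load("top0")
# overlay predicted nest hypotheses on both views
for q in ([.5894,.1606,.23,0],[.6007,.1688,.21,0],[.58,.16,.23,0]):
    for c in(T,S):
        X=np.array([q[0],q[1],.054]);u=c["R"]@X+c["t"];u=c["intrinsics"]@(u/u[2]);print(q,u[:2].round(1))
E
```

```text
dome [ 0.6034 -0.0611] 8.9 z 0.0 cost 0.142 [280]
bar [ 0.4683 -0.1357] 16.6 z 0.0 cost 0.133 [468]
nest [0.6022 0.1703] 14.2 z 0.0 cost 0.242 [360]
bluejar [0.463  0.1357] 19.3 z 0.0 cost 0.111 [370]
blackjar [0.4543 0.0005] 11.8 z 0.0 cost 0.09 [341]
greenjar [0.5982 0.0668] 3.6 z 0.0 cost 0.122 [386]
[0.5894, 0.1606, 0.23, 0] [257.  143.1]
[0.5894, 0.1606, 0.23, 0] [230.1 191.4]
[0.6007, 0.1688, 0.21, 0] [253.9 139. ]
[0.6007, 0.1688, 0.21, 0] [224.9 190.9]
[0.58, 0.16, 0.23, 0] [257.2 146.5]
[0.58, 0.16, 0.23, 0] [232.5 193. ]
```

Measured positions:
- bar (0.468, -0.136), yaw 16°
- dome (0.603, -0.061), yaw about 10°
- nest (0.602, 0.169), yaw 13°
- blue jar (0.462, 0.135)
- black jar (0.454, 0.000)

The two-view heights agree with standing on the bench at z≈0. I'll start with the bar.

```bash
cat > go.py <<'E'
import sys,numpy as np
from bench import env
s=env.get_state();R=np.array(s["orientation"]);p=np.array(s["ee_pos"])
x,y,z,phi=map(float,sys.argv[1:5])
f=np.degrees(np.arctan2(R[1,0],R[0,0]));t=(f-phi+180)%360-180
d=R.T@(np.array([x,y,z])-p)
print("t",s["time"],"at",p.round(4),round(f,2),"shift",d.round(4),"turn",round(t,1),"j6",s["joint_pos"][5],"rows",max(np.linalg.norm(d)/.0417,abs(t)/7.16).round(1))
E
python3 go.py .468 -.136 .15 16
```

```text
t 0.1 at [ 0.2267 -0.6352  0.2565] 19.64 shift [ 0.395  -0.3888  0.1074] turn 3.6 j6 -2.115234454139548 rows 13.5
```

servo_tool --moves '[[[0.395,-0.389,0.107],3.6,100],[[0.395,-0.389,0.107],3.6,100],[[0.395,-0.389,0.107],3.6,100],[[0.395,-0.389,0.107],3.6,100],[[0.395,-0.389,0.107],3.6,100],[[0.395,-0.389,0.107],3.6,100],[[0.395,-0.389,0.107],3.6,100],[[0.395,-0.389,0.107],3.6,100],[[0.395,-0.389,0.107],3.6,100],[[0.395,-0.389,0.107],3.6,100],[[0.395,-0.389,0.107],3.6,100],[[0.395,-0.389,0.107],3.6,100],[[0.395,-0.389,0.107],3.6,100],[[0.395,-0.389,0.107],3.6,100],[[0.395,-0.389,0.107],3.6,100],[[0.395,-0.389,0.107],3.6,100],[[0.395,-0.389,0.107],3.6,100],[[0.395,-0.389,0.107],3.6,100]]' --squeeze 20

```text
time: 1.6
ee_pos: [0.4679, -0.1377, 0.1509]
orientation: [[0.961, 0.275, 0.0], [0.275, -0.961, -0.0], [-0.0, 0.0, -1.0]]
contact_force: [-0.1, -1.1, -0.1]
finger_gap: 0.0881
grasp_force: 0.0
```

```bash
python3 go.py .468 -.136 .036 16; python3 - <<'E'
from bench import env
import cv2,numpy as np
T=env.camera("top");S=env.camera("side")
a=[cv2.resize(c["color"][y:y+120,x:x+180],None,fx=2.2,fy=2.2,interpolation=2) for c,x,y in((T,270,110),(S,270,80))]
cv2.imwrite("pics/a1.png",np.hstack(a)[...,::-1])
E
```

```text
t 1.6 at [ 0.4679 -0.1377  0.1509] 15.97 shift [ 0.0006 -0.0017  0.1149] turn -0.0 j6 54.73253703681942 rows 2.8
```

View pics/a1.png

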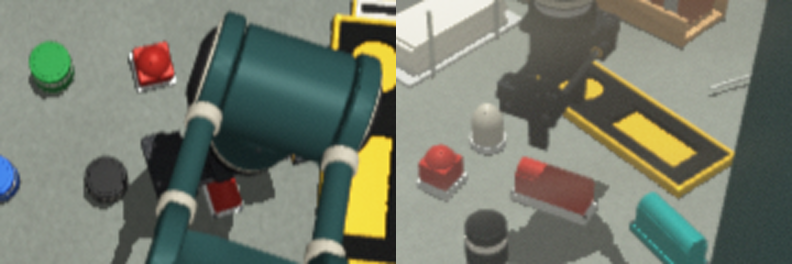

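The crops show the gripper above the bar and aligned with it, with clear space around both fingers. I'll descend and grip.

servo_tool --moves '[[[0,-0.001,0.03],0,100],[[0,-0.001,0.06],0,100],[[0,-0.001,0.085],0,100],[[0,-0.001,0.1],0,100],[[0,-0.001,0.108],0,100],[[0,-0.001,0.115],0,100],[[0,-0.001,0.115],0,100],[[0,-0.001,0.115],0,10],[[0,-0.001,0.115],0,10],[[0,-0.001,0.115],0,10],[[0,-0.001,0.115],0,10],[[0,-0.001,0.115],0,10],[[0,-0.001,0.115],0,10],[[0,-0.001,0.115],0,10],[[0,-0.001,0.115],0,10],[[0,-0.001,0.115],0,10]]' --squeeze 20

```text
time: 3.03
ee_pos: [0.4679, -0.1357, 0.0358]
orientation: [[0.961, 0.276, 0.0], [0.276, -0.961, -0.0], [0.0, 0.0, -1.0]]
contact_force: [-1.2, -0.7, 1.2]
finger_gap: 0.0316
grasp_force: 20.0
```

```bash
python3 go.py .4456 -.323 .12 -7.1
```

```text
t 3.0333 at [ 0.4679 -0.1357  0.0358] 16.05 shift [-0.0732  0.1739 -0.0842] turn 23.1 j6 54.86300177876125 rows 5.0
```

servo_tool --moves '[[[0,0,-0.02],0,10],[[0,0,-0.05],0,10],[[0,0,-0.084],0,10],[[-0.01,0.025,-0.084],3,10],[[-0.021,0.05,-0.084],7,10],[[-0.034,0.08,-0.084],11,10],[[-0.046,0.11,-0.084],15,10],[[-0.059,0.14,-0.084],19,10],[[-0.069,0.163,-0.084],22,10],[[-0.073,0.174,-0.084],23.1,10],[[-0.073,0.174,-0.084],23.1,10],[[-0.073,0.174,-0.084],23.1,10],[[-0.073,0.174,-0.084],23.1,10],[[-0.073,0.174,-0.084],23.1,10]]'

```text
time: 4.2
ee_pos: [0.4457, -0.3214, 0.1192]
orientation: [[0.993, -0.121, -0.001], [-0.121, -0.993, 0.001], [-0.001, -0.001, -1.0]]
contact_force: [0.0, 0.7, -2.2]
finger_gap: 0.0318
grasp_force: 20.0
```

```bash
python3 go.py .4456 -.323 .043 -7.1; python3 - <<'E'
from bench import env
import cv2,numpy as np
T=env.camera("top");S=env.camera("side")
a=[cv2.resize(c["color"][y:y+120,x:x+180],None,fx=2.2,fy=2.2,interpolation=2) for c,x,y in((T,320,110),(S,270,80))]
cv2.imwrite("pics/a2.png",np.hstack(a)[...,::-1])
E
```

```text
t 4.2 at [ 0.4457 -0.3214  0.1192] -6.96 shift [0.0002 0.0017 0.0762] turn 0.1 j6 58.53240665728651 rows 1.8
```

View pics/a2.png

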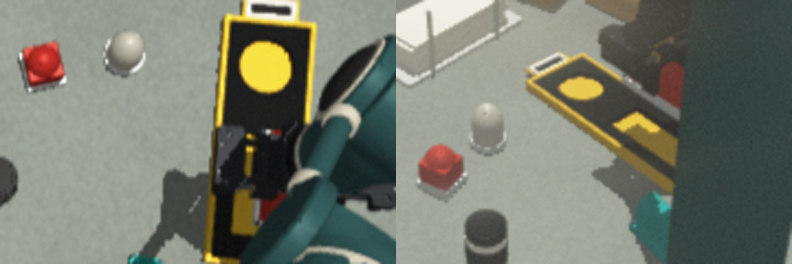

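The bar is held above the long pocket and lined up with it. I'll lower slowly.

servo_tool --moves '[[[0,0.0015,0.02],0,10],[[0,0.0015,0.04],0,10],[[0,0.0015,0.055],0,10],[[0,0.0015,0.065],0,10],[[0,0.0015,0.072],0,10],[[0,0.0015,0.076],0,10],[[0,0.0015,0.077],0,10],[[0,0.0015,0.078],0,10],[[0,0.0015,0.079],0,10],[[0,0.0015,0.079],0,10],[[0,0.0015,0.079],0,10]]'

```text
time: 5.22
ee_pos: [0.446, -0.3249, 0.0413]
orientation: [[0.992, -0.123, 0.001], [-0.123, -0.992, -0.001], [0.001, 0.001, -1.0]]
contact_force: [-0.7, -0.3, -3.1]
finger_gap: 0.0321
grasp_force: 20.0
```

servo_tool --moves '[[[0,-0.001,0.001],0,10],[[0,-0.001,0.002],0,10],[[0,-0.001,0.002],0,10],[[0,-0.001,0.002],0,10]]'

```text
time: 5.55
ee_pos: [0.4461, -0.3238, 0.0397]
orientation: [[0.992, -0.123, 0.001], [-0.123, -0.992, -0.0], [0.001, 0.0, -1.0]]
contact_force: [-2.1, 2.3, 6.2]
finger_gap: 0.0314
grasp_force: 20.0
```

The bar is touching the floor at the expected height. I'll release it, rise, and head for the black jar.

servo_tool --moves '[[[0,0,0],0,70],[[0,0,0],0,70],[[0,0,0],0,70],[[0,0,0],0,70],[[0,0,0],0,70],[[0,0,-0.01],0,100],[[0,0,-0.04],0,100],[[0,0,-0.08],0,100],[[0,0,-0.12],0,100],[[0,0,-0.12],0,100],[[0,0,-0.12],0,100]]'

```text
time: 6.47
ee_pos: [0.448, -0.3252, 0.1631]
orientation: [[0.992, -0.123, 0.006], [-0.123, -0.992, -0.005], [0.007, 0.004, -1.0]]
contact_force: [0.1, 0.4, -0.7]
finger_gap: 0.0879
grasp_force: 0.0
```

```bash
python3 go.py .4545 .0005 .16 60
```

```text
t 6.4667 at [ 0.448  -0.3252  0.1631] -7.05 shift [-0.0335 -0.3241  0.0015] turn -67.1 j6 58.49338007273918 rows 9.4
```

servo_tool --moves '[[[-0.003,-0.03,0],-6,100],[[-0.006,-0.06,0],-13,100],[[-0.01,-0.1,0],-20,100],[[-0.014,-0.14,0],-27,100],[[-0.018,-0.18,0],-34,100],[[-0.022,-0.22,0],-41,100],[[-0.026,-0.255,0],-48,100],[[-0.03,-0.285,0.001],-55,100],[[-0.032,-0.31,0.001],-62,100],[[-0.0335,-0.324,0.001],-67,100],[[-0.0335,-0.324,0.001],-67,100],[[-0.0335,-0.324,0.001],-67,100],[[-0.0335,-0.324,0.001],-67,100],[[-0.0335,-0.324,0.001],-67,100]]'

```text
time: 7.63
ee_pos: [0.452, 0.0013, 0.1572]
orientation: [[0.503, 0.864, -0.001], [0.864, -0.503, -0.0], [-0.001, -0.001, -1.0]]
contact_force: [-0.1, -0.5, 0.6]
finger_gap: 0.0879
grasp_force: 0.0
```

```bash
python3 go.py .4545 .0005 .044 60; python3 - <<'E'
from bench import env
import cv2,numpy as np,pickle
T=env.camera("top");S=env.camera("side");pickle.dump(T,open("top1.pkl","wb"));pickle.dump(S,open("side1.pkl","wb"))
a=[cv2.resize(c["color"][y:y+130,x:x+180],None,fx=2.2,fy=2.2,interpolation=2) for c,x,y in((T,290,110),(S,270,80))]
cv2.imwrite("pics/a3.png",np.hstack(a)[...,::-1])
E
```

```text
t 7.6333 at [0.452  0.0013 0.1572] 59.8 shift [0.0007 0.0026 0.1132] turn -0.2 j6 27.222930413268603 rows 2.7
```

View pics/a3.png

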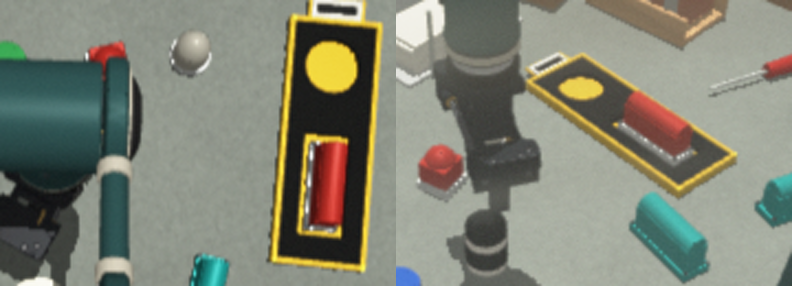

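The bar sits in the yellow long pocket, level and well inside it. Next is the black jar.

servo_tool --moves '[[[0.0005,0.0025,0.03],0,100],[[0.0005,0.0025,0.06],0,100],[[0.0005,0.0025,0.085],0,100],[[0.0005,0.0025,0.1],0,100],[[0.0005,0.0025,0.108],0,100],[[0.0005,0.0025,0.113],0,100],[[0.0005,0.0025,0.113],0,100],[[0.0005,0.0025,0.113],0,20],[[0.0005,0.0025,0.113],0,20],[[0.0005,0.0025,0.113],0,20],[[0.0005,0.0025,0.113],0,20],[[0.0005,0.0025,0.113],0,20],[[0.0005,0.0025,0.113],0,20],[[0.0005,0.0025,0.113],0,20]]'

```text
time: 8.9
ee_pos: [0.4557, 0.0012, 0.0455]
orientation: [[0.501, 0.866, 0.002], [0.866, -0.501, -0.0], [0.001, 0.002, -1.0]]
contact_force: [0.6, -1.1, 2.9]
finger_gap: 0.0518
grasp_force: 20.0
```

```bash
python3 go.py .596 -.341 .14 60; python3 - <<'E'
from fit import *
T=load("top1")
ob=[obsof(T,"red",(438,193))];r=fit([T],"bar",ob,[.4456,-.323,-.12,.004],True)
M["bar"]=[P+[0,0,.004] for P in M["bar"]]
r=fit([T],"bar",ob,[.4456,-.323,-.12,0],False);q=r.x
print(q[:3].round(4),r.fun)
o=np.array([.5956,-.3417]);d=np.array([.4456,-.323])-o;d/=np.hypot(*d)
e=q[:2]-o;print("tray x,y",e@d-.096,e@[-d[1],d[0]],"from 0.055,0")
E
```

```text
t 8.9 at [0.4557 0.0012 0.0455] 59.95 shift [-0.2259  0.293  -0.0942] turn -0.0 j6 27.085610056357325 rows 9.2
[ 0.4463 -0.3231 -0.1349] 0.11980108499095841
tray x,y 0.054459439389000414 5.508596160639396e-05 from 0.055,0
```

The bar measures 0.5 mm from its pocket centre. Next I carry the black jar over.

servo_tool --moves '[[[0,0,-0.03],0,20],[[0,0,-0.065],0,20],[[0,0,-0.1],0,20],[[-0.013,0.017,-0.105],0,20],[[-0.034,0.044,-0.105],0,20],[[-0.057,0.073,-0.105],0,20],[[-0.08,0.103,-0.105],0,20],[[-0.103,0.133,-0.105],0,20],[[-0.126,0.163,-0.105],0,20],[[-0.149,0.193,-0.105],0,20],[[-0.172,0.223,-0.105],0,20],[[-0.195,0.253,-0.105],0,20],[[-0.213,0.276,-0.105],0,20],[[-0.223,0.289,-0.105],0,20],[[-0.226,0.293,-0.105],0,20],[[-0.226,0.293,-0.105],0,20],[[-0.226,0.293,-0.105],0,20],[[-0.226,0.293,-0.105],0,20]]'

```text
time: 10.4
ee_pos: [0.5943, -0.3394, 0.1491]
orientation: [[0.5, 0.866, -0.002], [0.866, -0.5, 0.001], [0.0, -0.002, -1.0]]
contact_force: [-0.8, 0.2, -1.5]
finger_gap: 0.0516
grasp_force: 20.0
```

```bash
python3 go.py .596 -.341 .0515 60
```

```text
t 10.4 at [ 0.5943 -0.3394  0.1491] 59.99 shift [-0.0006  0.0025  0.0976] turn -0.0 j6 -1.8221191399504295 rows 2.3
```

servo_tool --moves '[[[-0.0005,0.002,0.03],0,20],[[-0.0005,0.002,0.055],0,20],[[-0.0005,0.002,0.075],0,20],[[-0.0005,0.002,0.087],0,20],[[-0.0005,0.002,0.094],0,20],[[-0.0005,0.002,0.097],0,20],[[-0.0005,0.002,0.098],0,20],[[-0.0005,0.002,0.099],0,20],[[-0.0005,0.002,0.1],0,20],[[-0.0005,0.002,0.1],0,20]]'

```text
time: 11.23
ee_pos: [0.5973, -0.343, 0.0509]
orientation: [[0.501, 0.865, 0.002], [0.865, -0.501, -0.001], [-0.0, 0.002, -1.0]]
contact_force: [-0.1, -1.6, -0.9]
finger_gap: 0.0514
grasp_force: 20.0
```

servo_tool --moves '[[[0,-0.001,0.001],0,20],[[0,-0.001,0.002],0,20],[[0,-0.001,0.002],0,20],[[0,-0.001,0.002],0,20]]'

```text
time: 11.57
ee_pos: [0.5963, -0.3424, 0.0495]
orientation: [[0.501, 0.865, 0.001], [0.865, -0.501, -0.001], [-0.0, 0.002, -1.0]]
contact_force: [-1.6, 0.5, 6.0]
finger_gap: 0.0515
grasp_force: 20.0
```

servo_tool --moves '[[[0,0,0],0,80],[[0,0,0],0,80],[[0,0,0],0,80],[[0,0,0],0,80],[[0,0,0],0,80],[[0,0,-0.01],0,100],[[0,0,-0.04],0,100],[[0,0,-0.08],0,100],[[0,0,-0.11],0,100],[[0,0,-0.11],0,100],[[0,0,-0.11],0,100]]'

```text
time: 12.48
ee_pos: [0.5977, -0.3432, 0.162]
orientation: [[0.501, 0.865, 0.006], [0.866, -0.501, -0.004], [-0.0, 0.007, -1.0]]
contact_force: [-0.8, -0.3, -0.2]
finger_gap: 0.088
grasp_force: 0.0
```

```bash
python3 go.py .603 -.061 .15 100;  python3 - <<'E'
from fit import *
from bench import env
T=env.camera("top");S=env.camera("side")
for c,n in((T,"top2"),(S,"side2")):pickle.dump(c,open(n+".pkl","wb"))
for z in (0,):
    r=fit([T],"dome",[obsof(T,"red",(340,140))],[.603,-.061,.17,0],False);print("dome",r.x[:2],np.rad2deg(r.x[2]),r.fun)
b=cv2.resize(T["color"][115:165,315:365],None,fx=8,fy=8,interpolation=2);b2=cv2.resize(S["color"][80:200,270:420],None,fx=2.6,fy=3.33,interpolation=2)
cv2.imwrite("pics/a4.png",np.hstack([b,cv2.resize(b2,(390,400))])[...,::-1])
E
```

```text
t 12.4833 at [ 0.5977 -0.3432  0.162 ] 59.94 shift [ 0.2469 -0.1369  0.011 ] turn -40.1 j6 -1.875795189204231 rows 6.8
dome [ 0.6031602  -0.06079722] 9.924320877241303 0.11480034722222222
```

View pics/a4.png

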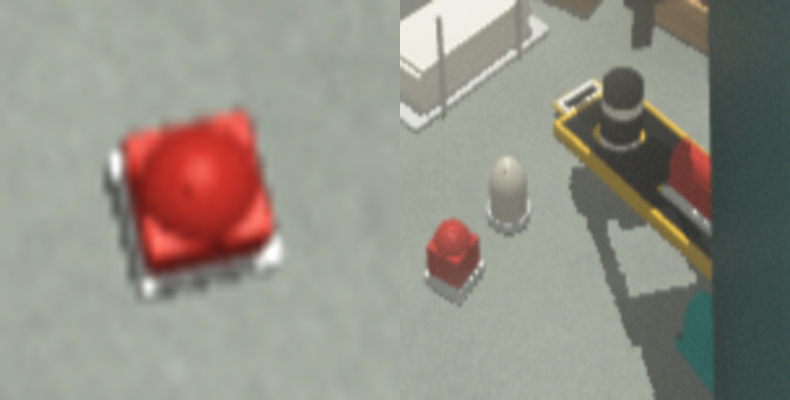

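The black jar stands upright in its pocket, and the dome pad is clear with yaw about 11°.

servo_tool --moves '[[[0.025,-0.014,0],-6,100],[[0.06,-0.033,0],-13,100],[[0.095,-0.053,0.005],-20,100],[[0.13,-0.072,0.01],-27,100],[[0.165,-0.091,0.011],-34,100],[[0.2,-0.111,0.011],-38,100],[[0.23,-0.128,0.011],-41,100],[[0.247,-0.137,0.011],-41,100],[[0.247,-0.137,0.011],-41,100],[[0.247,-0.137,0.011],-41,100],[[0.247,-0.137,0.011],-41,100],[[0.247,-0.137,0.011],-41,100]]'

```text
time: 13.58
ee_pos: [0.6004, -0.0607, 0.1458]
orientation: [[-0.189, 0.982, -0.002], [0.982, 0.189, -0.0], [0.0, -0.002, -1.0]]
contact_force: [-0.7, -1.2, -0.7]
finger_gap: 0.0883
grasp_force: 0.0
```

```bash
python3 go.py .603 -.061 .036 101
```

```text
t 13.5833 at [ 0.6004 -0.0607  0.1458] 100.87 shift [-0.0008  0.0027  0.1098] turn -0.1 j6 -18.985698899324476 rows 2.6
```

servo_tool --moves '[[[-0.0005,0.0015,0.03],0,100],[[-0.0005,0.0015,0.06],0,100],[[-0.0005,0.0015,0.085],0,100],[[-0.0005,0.0015,0.1],0,100],[[-0.0005,0.0015,0.106],0,100],[[-0.0005,0.0015,0.11],0,100],[[-0.0005,0.0015,0.11],0,100],[[-0.0005,0.0015,0.11],0,20],[[-0.0005,0.0015,0.11],0,20],[[-0.0005,0.0015,0.11],0,20],[[-0.0005,0.0015,0.11],0,20],[[-0.0005,0.0015,0.11],0,20],[[-0.0005,0.0015,0.11],0,20],[[-0.0005,0.0015,0.11],0,20],[[-0.0005,0.0015,0.11],0,20]]'

```text
time: 14.83
ee_pos: [0.6024, -0.0597, 0.0369]
orientation: [[-0.19, 0.982, 0.0], [0.982, 0.19, -0.0], [-0.0, 0.0, -1.0]]
contact_force: [-0.6, 0.3, 2.0]
finger_gap: 0.044
grasp_force: 20.0
```

```bash
python3 go.py .514 .331 .14 87.4
```

```text
t 14.8333 at [ 0.6024 -0.0597  0.0369] 100.95 shift [ 0.4004 -0.0126 -0.1031] turn 13.5 j6 -18.964565103030704 rows 9.9
```

servo_tool --moves '[[[0,0,-0.03],0,20],[[0,0,-0.065],0,20],[[0,0,-0.1],0,20],[[0.015,0,-0.103],1,20],[[0.04,-0.001,-0.103],2,20],[[0.075,-0.002,-0.103],4,20],[[0.11,-0.003,-0.103],5,20],[[0.145,-0.005,-0.103],6,20],[[0.18,-0.006,-0.103],7,20],[[0.215,-0.007,-0.103],8,20],[[0.25,-0.008,-0.103],9,20],[[0.285,-0.009,-0.103],10,20],[[0.32,-0.01,-0.103],11,20],[[0.35,-0.011,-0.103],12,20],[[0.38,-0.012,-0.103],13,20],[[0.395,-0.0125,-0.103],13.5,20],[[0.4,-0.0125,-0.103],13.5,20],[[0.4,-0.0125,-0.103],13.5,20],[[0.4,-0.0125,-0.103],13.5,20],[[0.4,-0.0125,-0.103],13.5,20]]'

```text
time: 16.5
ee_pos: [0.5143, 0.3293, 0.1393]
orientation: [[0.045, 0.999, -0.001], [0.999, -0.045, -0.001], [-0.001, -0.001, -1.0]]
contact_force: [-0.4, -0.3, -2.4]
finger_gap: 0.0443
grasp_force: 20.0
```

```bash
python3 go.py .514 .331 .0435 87.4
```

```text
t 16.5 at [0.5143 0.3293 0.1393] 87.4 shift [ 0.0018 -0.0003  0.0958] turn 0.0 j6 32.921849027484875 rows 2.3
```

servo_tool --moves '[[[0.001,0,0.03],0,20],[[0.001,0,0.055],0,20],[[0.001,0,0.075],0,20],[[0.001,0,0.087],0,20],[[0.001,0,0.093],0,20],[[0.001,0,0.096],0,20],[[0.001,0,0.097],0,20],[[0.001,0,0.098],0,20],[[0.001,0,0.099],0,20],[[0.001,0,0.099],0,20],[[0.001,0,0.099],0,20]]'

```text
time: 17.42
ee_pos: [0.5148, 0.3319, 0.0416]
orientation: [[0.044, 0.999, 0.001], [0.999, -0.044, 0.001], [0.001, 0.001, -1.0]]
contact_force: [-0.0, 0.6, -1.3]
finger_gap: 0.044
grasp_force: 20.0
```

servo_tool --moves '[[[0,0,0.001],0,20],[[0,0,0.002],0,20],[[0,0,0.002],0,20],[[0,0,0.002],0,20]]'

```text
time: 17.75
ee_pos: [0.5149, 0.332, 0.0409]
orientation: [[0.045, 0.999, 0.001], [0.999, -0.045, 0.001], [0.001, 0.001, -1.0]]
contact_force: [-2.8, -2.2, 8.4]
finger_gap: 0.0439
grasp_force: 20.0
```

servo_tool --moves '[[[0,0,0],0,75],[[0,0,0],0,75],[[0,0,0],0,75],[[0,0,0],0,75],[[0,0,0],0,75],[[0,0,-0.01],0,100],[[0,0,-0.04],0,100],[[0,0,-0.08],0,100],[[0,0,-0.11],0,100],[[0,0,-0.11],0,100],[[0,0,-0.11],0,100]]'

```text
time: 18.67
ee_pos: [0.5162, 0.3327, 0.1525]
orientation: [[0.045, 0.999, 0.006], [0.999, -0.045, 0.003], [0.004, 0.006, -1.0]]
contact_force: [1.0, 0.1, -1.1]
finger_gap: 0.0882
grasp_force: 0.0
```

```bash
python3 go.py .602 .1695 .15 103.5
```

```text
t 18.6667 at [0.5162 0.3327 0.1525] 87.44 shift [-0.1592  0.093   0.0025] turn -16.1 j6 33.038923718305824 rows 4.4
```

servo_tool --moves '[[[-0.02,0.012,0],-3,100],[[-0.05,0.029,0],-6,100],[[-0.08,0.047,0.002],-9,100],[[-0.11,0.064,0.002],-12,100],[[-0.14,0.081,0.002],-15,100],[[-0.155,0.09,0.002],-16,100],[[-0.159,0.093,0.002],-16,100],[[-0.159,0.093,0.002],-16,100],[[-0.159,0.093,0.002],-16,100],[[-0.159,0.093,0.002],-16,100]]'

```text
time: 19.5
ee_pos: [0.5991, 0.1697, 0.146]
orientation: [[-0.233, 0.972, -0.002], [0.972, 0.233, 0.0], [0.0, -0.002, -1.0]]
contact_force: [0.8, 0.4, -0.2]
finger_gap: 0.0879
grasp_force: 0.0
```

```bash
python3 go.py .602 .1695 .038 103.5; python3 - <<'E'
from fit import *
from bench import env
T=env.camera("top");S=env.camera("side")
a=[cv2.resize(c["color"][y:y+130,x:x+180],None,fx=2.2,fy=2.2,interpolation=2) for c,x,y in((T,150,100),(S,130,150))]
cv2.imwrite("pics/a5.png",np.hstack(a)[...,::-1])
o=obsof(T,"red",(199,172));print(o[0].sum())
M["dome"]=[P+[0,0,.004] for P in M["dome"]]
r=fit([T],"dome",[o],[.514,.331,-.045,0],False);q=r.x
o=np.array([.427,.3354]);d=np.array([.6095,.327])-o;d/=np.hypot(*d);e=q[:2]-o;print(q,r.fun,"tray",e@d-.096,e@[-d[1],d[0]])
E
```

```text
t 19.5 at [0.5991 0.1697 0.146 ] 103.48 shift [-0.0009  0.003   0.108 ] turn -0.0 j6 0.01100532741562549 rows 2.6Traceback (most recent call last):
  File "<stdin>", line 6, in <module>
  File "fit.py", line 38, in obsof
    k=min(range(1,n),key=lambda i:np.hypot(*(ce[i]-r))-(st[i,4]>=60)*1000)
ValueError: min() iterable argument is empty
```

View pics/a5.png

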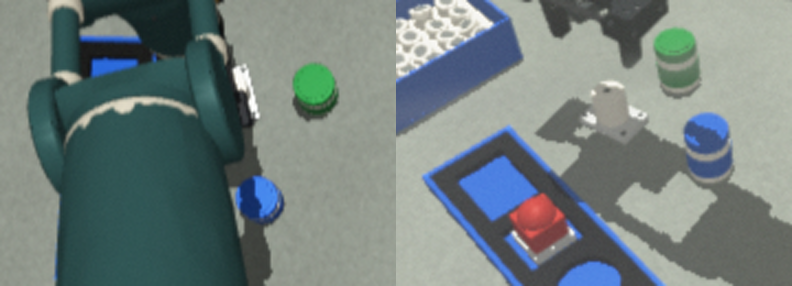

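The dome sits in the square pocket and the gripper is above the nest. I'll descend and grip the post.

servo_tool --moves '[[[-0.0005,0.002,0.03],0,100],[[-0.0005,0.002,0.06],0,100],[[-0.0005,0.002,0.085],0,100],[[-0.0005,0.002,0.1],0,100],[[-0.0005,0.002,0.105],0,100],[[-0.0005,0.002,0.108],0,100],[[-0.0005,0.002,0.108],0,100],[[-0.0005,0.002,0.108],0,15],[[-0.0005,0.002,0.108],0,15],[[-0.0005,0.002,0.108],0,15],[[-0.0005,0.002,0.108],0,15],[[-0.0005,0.002,0.108],0,15],[[-0.0005,0.002,0.108],0,15],[[-0.0005,0.002,0.108],0,15],[[-0.0005,0.002,0.108],0,15]]'

```text
time: 20.85
ee_pos: [0.602, 0.1685, 0.0388]
orientation: [[-0.232, 0.973, -0.0], [0.973, 0.232, -0.0], [0.0, -0.0, -1.0]]
contact_force: [-1.5, 0.4, 2.2]
finger_gap: 0.0392
grasp_force: 20.0
```

```bash
python3 go.py .6095 .327 .14 87.4
```

```text
t 20.85 at [0.602  0.1685 0.0388] 103.44 shift [ 0.1524  0.0441 -0.1012] turn 16.0 j6 -0.08411451791321342 rows 4.5
```

servo_tool --moves '[[[0,0,-0.03],0,15],[[0,0,-0.065],0,15],[[0,0,-0.098],0,15],[[0.012,0.003,-0.101],2,15],[[0.034,0.01,-0.101],4,15],[[0.06,0.017,-0.101],7,15],[[0.086,0.025,-0.101],10,15],[[0.112,0.032,-0.101],13,15],[[0.136,0.039,-0.101],15,15],[[0.149,0.043,-0.101],16,15],[[0.1525,0.044,-0.101],16,15],[[0.1525,0.044,-0.101],16,15],[[0.1525,0.044,-0.101],16,15],[[0.1525,0.044,-0.101],16,15]]'

```text
time: 22.02
ee_pos: [0.6093, 0.3258, 0.1393]
orientation: [[0.045, 0.999, -0.001], [0.999, -0.045, -0.001], [-0.001, -0.001, -1.0]]
contact_force: [0.6, 0.4, -1.4]
finger_gap: 0.0399
grasp_force: 20.0
```

```bash
python3 go.py .6095 .327 .0455 87.4; python3 - <<'E'
from bench import env
import cv2,numpy as np
S=env.camera("side")["color"]
cv2.imwrite("pics/a6.png",cv2.resize(S[130:290,100:300],None,fx=3,fy=3,interpolation=2)[...,::-1])
E
```

```text
t 22.0167 at [0.6093 0.3258 0.1393] 87.42 shift [0.0012 0.0002 0.0938] turn 0.0 j6 28.678656747936408 rows 2.2
```

View pics/a6.png

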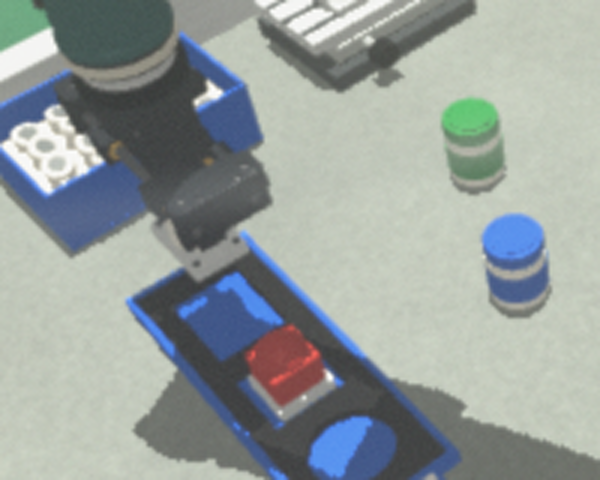

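The nest hangs level, aligned with the oblong pocket, and the cap box is clear of the gripper. I'll lower.

servo_tool --moves '[[[0.0005,0,0.03],0,15],[[0.0005,0,0.055],0,15],[[0.0005,0,0.075],0,15],[[0.0005,0,0.085],0,15],[[0.0005,0,0.091],0,15],[[0.0005,0,0.094],0,15],[[0.0005,0,0.095],0,15],[[0.0005,0,0.096],0,15],[[0.0005,0,0.097],0,15],[[0.0005,0,0.097],0,15],[[0.0005,0,0.097],0,15]]'

```text
time: 22.98
ee_pos: [0.61, 0.3279, 0.0436]
orientation: [[0.045, 0.999, 0.001], [0.999, -0.045, 0.001], [0.001, 0.001, -1.0]]
contact_force: [0.5, 0.2, -1.0]
finger_gap: 0.0397
grasp_force: 20.0
```

servo_tool --moves '[[[0,0,0.001],0,15],[[0,0,0.002],0,15],[[0,0,0.002],0,15],[[0,0,0.002],0,15]]'

```text
time: 23.32
ee_pos: [0.6101, 0.328, 0.0428]
orientation: [[0.045, 0.999, 0.001], [0.999, -0.045, 0.001], [0.001, 0.001, -1.0]]
contact_force: [-1.8, -2.3, 6.6]
finger_gap: 0.0393
grasp_force: 20.0
```

servo_tool --moves '[[[0,0,0],0,65],[[0,0,0],0,65],[[0,0,0],0,65],[[0,0,0],0,65],[[0,0,0],0,65],[[0,0,-0.01],0,65],[[0,0,-0.04],0,65],[[0,0,-0.08],0,65],[[0,0,-0.11],0,100],[[0,0,-0.11],0,100],[[0,0,-0.11],0,100]]'

```text
time: 24.23
ee_pos: [0.6116, 0.3287, 0.1551]
orientation: [[0.045, 0.999, 0.006], [0.999, -0.045, 0.003], [0.003, 0.006, -1.0]]
contact_force: [-0.0, 0.8, -0.7]
finger_gap: 0.0747
grasp_force: 0.0
```

```bash
python3 go.py .462 .135 .152 130
```

```text
t 24.2333 at [0.6116 0.3287 0.1551] 87.44 shift [-0.2002 -0.1408  0.0015] turn -42.6 j6 28.756437129734643 rows 5.9
```

servo_tool --moves '[[[-0.02,-0.014,0],-6,100],[[-0.05,-0.035,0],-13,100],[[-0.08,-0.056,0.001],-20,100],[[-0.11,-0.077,0.001],-27,100],[[-0.14,-0.098,0.001],-34,100],[[-0.17,-0.12,0.001],-40,100],[[-0.19,-0.134,0.001],-42.6,100],[[-0.2,-0.141,0.001],-42.6,100],[[-0.2,-0.141,0.001],-42.6,100],[[-0.2,-0.141,0.001],-42.6,100],[[-0.2,-0.141,0.001],-42.6,100]]'

```text
time: 25.15
ee_pos: [0.4609, 0.1349, 0.1499]
orientation: [[-0.643, 0.766, 0.001], [0.766, 0.643, 0.001], [-0.0, 0.001, -1.0]]
contact_force: [-0.1, 0.4, -0.8]
finger_gap: 0.0881
grasp_force: 0.0
```

```bash
python3 go.py .462 .135 .044 130
```

```text
t 25.15 at [0.4609 0.1349 0.1499] 129.99 shift [-0.0007  0.0008  0.1059] turn -0.0 j6 -26.674378565715433 rows 2.5
```

servo_tool --moves '[[[-0.0005,0.0005,0.03],0,100],[[-0.0005,0.0005,0.06],0,100],[[-0.0005,0.0005,0.085],0,100],[[-0.0005,0.0005,0.1],0,100],[[-0.0005,0.0005,0.105],0,100],[[-0.0005,0.0005,0.105],0,100],[[-0.0005,0.0005,0.105],0,20],[[-0.0005,0.0005,0.105],0,20],[[-0.0005,0.0005,0.105],0,20],[[-0.0005,0.0005,0.105],0,20],[[-0.0005,0.0005,0.105],0,20],[[-0.0005,0.0005,0.105],0,20],[[-0.0005,0.0005,0.105],0,20]]'

```text
time: 26.23
ee_pos: [0.4612, 0.1342, 0.0455]
orientation: [[-0.643, 0.766, 0.002], [0.766, 0.643, 0.001], [-0.001, 0.002, -1.0]]
contact_force: [-0.5, 0.0, 3.8]
finger_gap: 0.0511
grasp_force: 20.0
```

```bash
python3 go.py .427 .335 .14 130
```

```text
t 26.2333 at [0.4612 0.1342 0.0455] 130.03 shift [ 0.1757  0.1031 -0.0944] turn 0.0 j6 -26.78426445716882 rows 5.4
```

servo_tool --moves '[[[0,0,-0.03],0,20],[[0,0,-0.062],0,20],[[0,0,-0.092],0,20],[[0.012,0.007,-0.095],0,20],[[0.034,0.02,-0.095],0,20],[[0.06,0.035,-0.095],0,20],[[0.09,0.053,-0.095],0,20],[[0.12,0.07,-0.095],0,20],[[0.148,0.087,-0.095],0,20],[[0.168,0.098,-0.095],0,20],[[0.176,0.103,-0.095],0,20],[[0.176,0.103,-0.095],0,20],[[0.176,0.103,-0.095],0,20],[[0.176,0.103,-0.095],0,20],[[0.176,0.103,-0.095],0,20]]'

```text
time: 27.48
ee_pos: [0.4262, 0.3336, 0.1394]
orientation: [[-0.642, 0.766, -0.001], [0.766, 0.642, -0.001], [-0.0, -0.001, -1.0]]
contact_force: [-0.0, -0.5, -1.5]
finger_gap: 0.0515
grasp_force: 20.0
```

```bash
python3 go.py .427 .335 .0515 130
```

```text
t 27.4833 at [0.4262 0.3336 0.1394] 129.96 shift [0.0006 0.0017 0.0879] turn -0.0 j6 -4.518718577095789 rows 2.1
```

servo_tool --moves '[[[0.0005,0.001,0.03],0,20],[[0.0005,0.001,0.055],0,20],[[0.0005,0.001,0.072],0,20],[[0.0005,0.001,0.082],0,20],[[0.0005,0.001,0.087],0,20],[[0.0005,0.001,0.089],0,20],[[0.0005,0.001,0.09],0,20],[[0.0005,0.001,0.091],0,20],[[0.0005,0.001,0.091],0,20],[[0.0005,0.001,0.091],0,20]]'

```text
time: 28.32
ee_pos: [0.4271, 0.3366, 0.0497]
orientation: [[-0.643, 0.766, 0.001], [0.766, 0.643, 0.001], [-0.0, 0.002, -1.0]]
contact_force: [0.8, -0.2, -1.0]
finger_gap: 0.0516
grasp_force: 20.0
```

servo_tool --moves '[[[-0.001,0,0.001],0,20],[[-0.001,0,0.0015],0,20],[[-0.001,0,0.0015],0,20],[[-0.001,0,0.0015],0,20]]'

```text
time: 28.65
ee_pos: [0.4273, 0.3365, 0.0495]
orientation: [[-0.643, 0.766, 0.0], [0.766, 0.643, 0.002], [0.001, 0.002, -1.0]]
contact_force: [-5.8, 0.2, 10.4]
finger_gap: 0.0513
grasp_force: 20.0
```

servo_tool --moves '[[[0,0,0],0,75],[[0,0,0],0,75],[[0,0,0],0,75],[[0,0,0],0,75],[[0,0,0],0,75],[[0,0,-0.01],0,75],[[0,0,-0.04],0,75],[[0,0,-0.08],0,75],[[0,0,-0.12],0,75],[[-0.03,-0.023,-0.14],0,75],[[-0.06,-0.046,-0.16],0,75],[[-0.09,-0.069,-0.16],0,75],[[-0.12,-0.092,-0.16],0,75],[[-0.15,-0.115,-0.16],0,75],[[-0.18,-0.138,-0.16],0,75],[[-0.21,-0.161,-0.16],0,75],[[-0.24,-0.184,-0.16],0,75],[[-0.27,-0.207,-0.16],0,75],[[-0.3,-0.23,-0.16],0,75],[[-0.3,-0.23,-0.16],0,75]]'

```text
time: 30.32
ee_pos: [0.4443, -0.048, 0.2082]
orientation: [[-0.639, 0.769, 0.002], [0.769, 0.639, -0.003], [-0.003, -0.001, -1.0]]
contact_force: [1.5, 1.1, 0.2]
finger_gap: 0.0664
grasp_force: 0.0
```

```bash
python3 - <<'E'
from fit import *
from bench import env
T=env.camera("top");S=env.camera("side")
a=[T["color"][100:250,160:310],S["color"][150:320,130:300],T["color"][100:250,330:480]]
cv2.imwrite("pics/a7.png",np.hstack([cv2.resize(i,(266,266),interpolation=2) for i in a])[...,::-1])
for k in M: M[k]=[P+[0,0,.004] for P in M[k]]
A=(np.array([.427,.3354]),np.array([.6095,.327]));B=(np.array([.5956,-.3417]),np.array([.4456,-.323]))
for n,m,k,px,p,(o,e) in [("dome","dome","red",(199,172),(.514,.331,-.04),A),("nest","nest","white",(200,139),(.61,.327,-.04),A),("bar","bar","red",(438,193),(.446,-.323,-.12),B)]:
    r=fit([T],m,[obsof(T,k,px)],[*p,0],False);d=(e-o)/np.hypot(*(e-o));v=r.x[:2]-o
    print(n,r.x[:3].round(3),round(r.fun,2),"tray",(v@d-.096).round(4),(v@[-d[1],d[0]]).round(4))
    if m=="nest":pass
E
```

```text
dome [ 0.516  0.333 -0.122] 0.17 tray -0.0074 0.0016
nest [ 0.611  0.33  -0.032] 0.06 tray 0.0883 0.0031
bar [ 0.447 -0.324 -0.136] 0.13 tray 0.054 0.0005
```

View pics/a7.png

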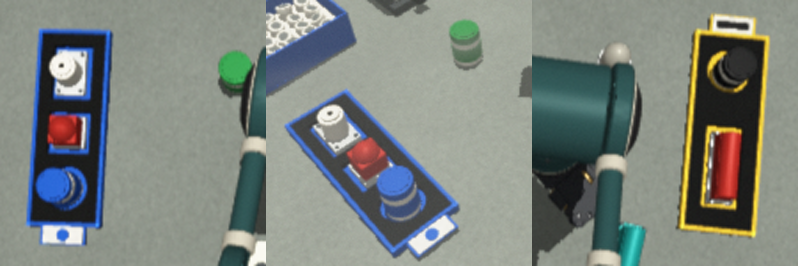

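All five things sit upright in their pockets with margin, and the spares haven't moved.

```bash
python3 -c "
from bench import env
print(env.hand_in())"
```

```text
the job is handed in; nothing more can be done
None
```

I placed all five things upright in their pockets, left the grey pad and green jar untouched, and handed the job in at about 30 s of the 120 s; the hand-in gave no verdict. The last camera check put the three pads/nest within about 3.5 mm of their pocket centres, and I checked the two jars by eye and by the arm's release position.

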